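# Lift a cast label holder from its mould and press it home behind the shelf lip

## Robot

A 6-joint arm with a two-finger parallel gripper is mounted at the origin on a cart in front of the work surface, level with it; the furniture and walls round the work are solid. World frame = base frame: x ahead of the robot, y to its left, z up, the work surface at z = 0. Lengths are in m, angles in rad, forces in N, time in s.
With the tool pointing down it reaches from about 0.3 to 0.775 m from the base axis. Payload 14.6 kg.
Tool frame: the origin (TCP) lies between the finger pads; the fingertips stand 8 mm ahead of it and the grasp point (between the pads) lies 11 mm behind it; x points along the fingers, y is the direction in which the jaws open and shut, and the axes are right-handed (so a half turn about x gives the same grasp; the last joint's range is limited). The gripper opens to 94 mm and grips with 3 to 60 N. Pads are 16 mm wide; open, the fingers measure 119 mm over their backs; the gripper's body (75 mm by 177 mm) begins 78 mm behind the grasp point.
Start: joints at [-1.205, 0.3, 1.521, -0, 1.321, -0.067], TCP at [0.231, -0.499, 0.213] pointing down, gripper open.
Joint ranges: [-3.03, 3.03], [-0.79, 2.21], [0.23, 2.52], [-1.04, 4.18], [0, 3.07], [-2.55, 2.55]. Speed limits (rad/s): [2.22, 2.22, 2.57, 3.14, 3.14, 3.14].

## Interface

Orientations are given as [roll, pitch, yaw] about the fixed x, y, z axes, in that order (R = Rz(yaw) Ry(pitch) Rx(roll)).
In Python, from station import ctrl gives the robot as it stands.
- The arm moves only by the shell command python3 -m creep 'ROWS' [FORCE]. ROWS is a JSON object of lists of equal length, an entry for each row: "hand": the closure, from -1 (fully open) to 1 (shut); "slide": the shift along the tool's x, y, z in m, a list of three; "spin": the turn about the tool's x in degrees. A call has 1 to 12 rows; each row is the pose to reach, as a shift and turn from the pose commanded when the call began, along the tool's axes at that moment; what a row does not reach only later rows make up. A row lasts 1/12 s, in which the tool goes at most 41.7 mm and 7.16 degrees, less where a joint would pass 70% of its speed; a pose out of reach is approached as far as the arm can. A call with a gripper value outside its range is refused whole. The fingers move at their own pace and stop on an object; FORCE is the grip in N (left out, the last holds). Time passes only in rows, so rows that repeat a pose let the fingers close. It gives the time, the measured TCP pose, the force and the opening at its end, in the units of the state.
- ctrl.get_obs(): the state, without advancing time (a new reading comes with each control period).
- ctrl.camera(name): name is "scene" or "top"; returns the picture (384x512x3 uint8, red, green, blue); there is no depth.
- ctrl.calibration(name): a dict with "K" (3x3 intrinsics, pixels), "k1" (the pictures are not rectified: a ray, as slopes to the right and down, at radius r is drawn at 1 + k1 r^2 times it, then the intrinsics apply), "R" (3x3) and "t" (3): a world point X has camera coordinates R X + t. Camera axes: x right, y down, z forward; pixel columns grow to the right and rows downward; lengths in m; the calibration is good to about 2 mm. A picture is of the moment at which its call begins. calibration takes no time and is no camera call.
- ctrl.hand_in(): hands the job in, once; it reports no verdict.
The state is a dict: "time_s": time; "qpos": joint angles; "joint_vel": joint speeds; "tau": joint torques, N m; "ee_pos": TCP position; "eef_rot": TCP orientation; "force": force on the tool from outside, world axes, zero at the start; "moment": the same for the moment, N m; "grip_width": finger opening in m.
Only numpy, scipy, OpenCV 4.12 (cv2) and the standard library are available. Lean on these libraries where they do the work, as an engineer would, in place of code of your own. Each camera call takes 0.05 s, during which the arm holds its last target.

## Task

Lift the freshly cast label holder up out of its open mould, then slide its tongue in behind the front lip of the low jar shelf and push, against the sprung stop inside, until the label plate is flush with the shelf's front. The spring pushes it out again if you let go, so finish while still gripping the holder and holding it pressed fully home; leave the jars, the mixing cup and the paint bottle where they are.

Things in the scene. Friction and masses are not known exactly. Their poses are not given: they have to be found in the camera images.
- label_holder: White plastic L-shaped label holder, 40-85 g, standing with its foot in the mould's pocket. Origin: underside, mid-width, where tongue meets the plate's back face. +x: the way the tongue points (push-in direction), z up. Tongue: x -6 to 34 mm, 40 wide (y), z 0 to 6. Upright plate: x -6 to 0, 40 wide up to z 14, then 64 wide up to z 60, blank paper card on its front (-x). Grip rib on top.
- holder_grip (a point): Centre of the grip rib along the holder's top: 3 mm in front (-x) of and 67 mm above the holder's origin; axes as the holder's. Rib: 12 mm thick (x), 44 mm wide (y), 26 mm high (z 54 to 80 mm above the holder's origin); grip it from above across its thickness.
- mould: Open casting mould: fixed dark steel block 96 x 88 x 30 mm (x, y, z), a bolt head at each top corner. Origin: centre of its underside. In its middle a square pocket 43 x 43 mm, 10 mm deep, open at the top, floor 20 mm above the origin; the holder's foot stands in it with about 1.5 mm play all round.
- shelf: Low grey jar shelf, fixed, 170 mm wide (y), top 62 mm high, steel rail along the back up to 93 mm. Origin: at table height under the middle of its top board, which spans x -65 to +65 mm. The front (-x) looks roughly to the robot: front face at x = -65 mm, from z 40 to 62 mm; in front of it a flat sill (top z = 40 mm) sticks out a further 30 mm. Two jars stand toward its back.
- slot_mouth (a point): Middle of the label slot's mouth, in the plane of the shelf's front face, at sill-top height. Axes as the shelf's: +x into the slot, z up. The slot runs level under the top board's lip (10 mm thick): floor level with the sill, 12 mm high, 60 mm wide at the mouth, narrowing to 45 mm over 14 mm. Holder home: its origin at this point, x axes parallel, plate's back against the shelf front.
- shelf_stop (a joint): Sprung steel stop inside the slot, m: 0 = at rest, its face 26 mm behind the shelf's front face; grows as the tongue pushes it in along the shelf's +x; 0.008 when the holder is flush. The spring needs 3 N to start and 7 N when the holder is flush.
- jar_left: Glass jar with lid, 34 mm across, 52 mm high, standing loose on the shelf's back part, left (+y). Origin: centre of its underside. Leave alone.
- jar_right: Glass jar with a siphon tube on its lid, 34 mm across, 72 mm high, standing loose on the shelf's back part, right (-y). Origin: centre of its underside. Leave alone.
- mix_cup: Small white plastic mixing cup, 60 mm across, 42 mm high, on the table near the mould, toward the robot and right. Origin: centre of its underside. Leave alone.
- paint_bottle: Paint bottle with a pointed nozzle, 36 mm across, 102 mm high, on the table to the left of the work. Origin: centre of its underside. Leave alone.
- spray_screen: White folded board screen standing fixed on the table, left of the shelf: 263 mm high, spanning about 140 mm in x and 290 mm in y about its origin (centre of its underside). An obstacle: carry the gripper over it or pass on its robot side.
- air_compressor: Small air compressor, fixed, on the table to the left: 216 mm high, about 280 mm in x and 200 mm in y about its origin (centre of its underside). An obstacle. A coiled hose up to 85 mm high lies on the table between it and the mould, nearer the robot.

How it is judged:
By the outcome, as a careful person would: the job done as asked, in the order asked, and still so for the second after the job is handed in, while the arm keeps its last pose, push and grip.
It also fails if it takes over 42 s, if anything falls off the work surface, if the arm or the gripper's body presses on something with over 40 N, if the wrist force passes 120 N, or if a joint passes its speed limit or range.

## Working session

There is one attempt and no reset: what is moved stays moved. The work goes in short steps, Python scripts to look and compute and a shell command to move; the robot and the scene stay as the last step left them, time stands still between calls to the robot, and variables do not carry over. Pictures are saved under pics/ and viewed, and the job is handed in when it is done.

```bash
ls; mkdir -p pics; python3 - <<'E'
from station import ctrl
import cv2
print(ctrl.get_obs())
for n in("scene","top"):
    print(ctrl.calibration(n)); cv2.imwrite(f"pics/{n}0.png",ctrl.camera(n)[:,:,::-1])
E
```

```text
pics
{'time_s': 0.0, 'qpos': array([-1.20458658e+00,  3.00481006e-01,  1.52156477e+00, -3.43352626e-05,
        1.32070520e+00, -6.66253581e-02]), 'joint_vel': array([ 1.42382249e-03,  3.96915740e-04, -4.97944289e-06, -1.05695649e-03,
        1.32958398e-03,  3.42917311e-04]), 'tau': array([ 1.00598871e-03, -5.31800330e+01, -3.52738130e+01,  7.08859228e-02,
        2.43563071e-02, -1.23490154e-04]), 'ee_pos': array([ 0.23058266, -0.49905667,  0.21288779]), 'eef_rot': array([-1.60871806,  1.56963753,  1.96571821]), 'force': array([-0.17119156, -0.51913762, -0.51911266]), 'moment': array([ 0.01316399, -0.06126834, -0.04277751]), 'grip_width': 0.09396581261858983}
{'K': array([[416.46291426,   0.        , 257.28187011],
       [  0.        , 416.46291426, 186.732356  ],
       [  0.        ,   0.        ,   1.        ]]), 'k1': -0.04374441997860838, 'R': array([[ 0.91188544, -0.41004015, -0.01822144],
       [-0.34236961, -0.73540715, -0.58477293],
       [ 0.2263802 ,  0.53948439, -0.81099236]]), 't': array([-0.55699688,  0.1861609 ,  0.96032087])}
{'K': array([[385.18506483,   0.        , 255.10647106],
       [  0.        , 385.18506483, 194.8614182 ],
       [  0.        ,   0.        ,   1.        ]]), 'k1': -0.029239581082726358, 'R': array([[ 0.00916273, -0.99995376,  0.00292007],
       [-0.9886848 , -0.00949665, -0.14970698],
       [ 0.14972779, -0.00151531, -0.9887261 ]]), 't': array([-0.11359706,  0.5457789 ,  0.99861009])}
```

View pics/scene0.png

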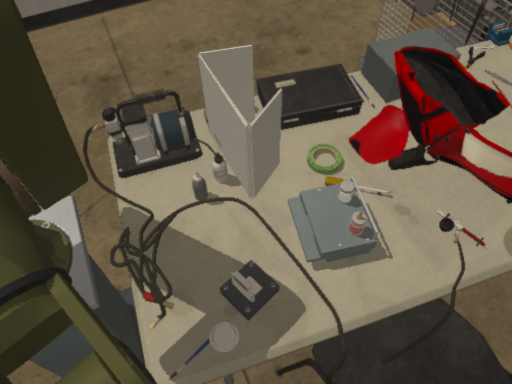

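View pics/top0.png

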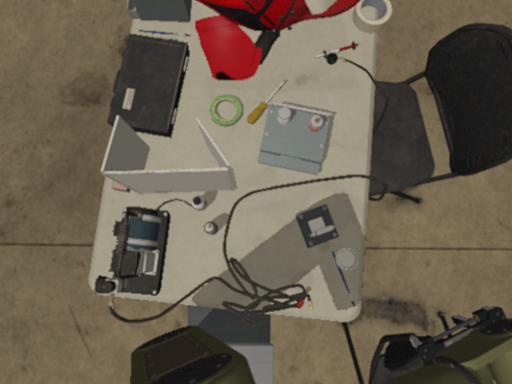

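The scene view shows the mould at about (250,288) and the shelf at about (338,222). In the top view they are at about (318,226) and (297,138). I'll enlarge both.

```bash
cat > h.py <<'E'
from station import ctrl
import cv2, numpy as np
from scipy.optimize import least_squares
def crop(src,dst,x,y,w,h,s):
    im=cv2.imread(src)[y:y+h,x:x+w]; cv2.imwrite(dst,cv2.resize(im,None,fx=s,fy=s,interpolation=cv2.INTER_CUBIC))
def proj(n,X):
    c=ctrl.calibration(n); X=np.atleast_2d(X); p=X@np.array(c["R"]).T+c["t"]
    K=c["K"]; d=p[:,:2]/p[:,2:]; r2=(d**2).sum(1,keepdims=True); d=d*(1+c["k1"]*r2)
    return d*[K[0,0],K[1,1]]+[K[0,2],K[1,2]]
def back(n,uv,z):
    c=ctrl.calibration(n); 
    return least_squares(lambda q:(proj(n,[q[0],q[1],z])[0]-uv),[0.5,-.1]).x
E
python3 - <<'E'
from h import *
crop("pics/scene0.png","pics/c1.png",205,250,90,75,8)
crop("pics/scene0.png","pics/c2.png",280,165,115,100,6)
crop("pics/top0.png","pics/c3.png",285,195,80,75,8)
crop("pics/top0.png","pics/c4.png",250,90,95,90,6)
E
```

```text
(no output)
```

View pics/c1.png

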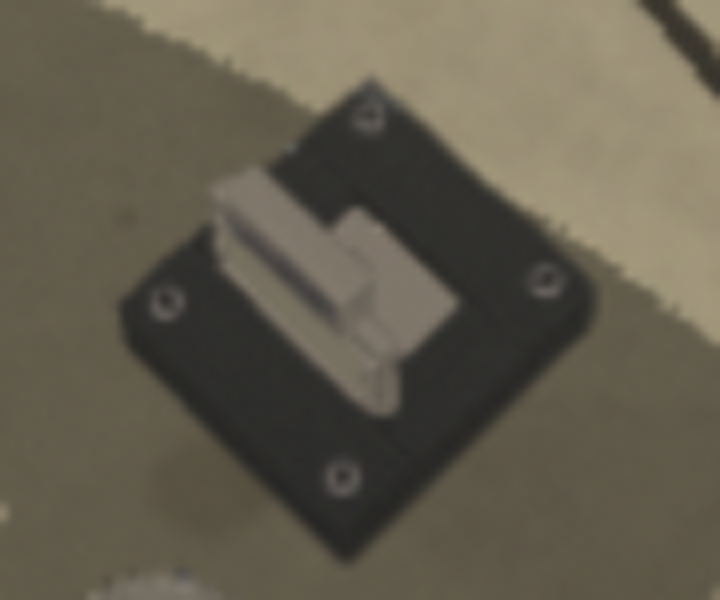

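View pics/c2.png

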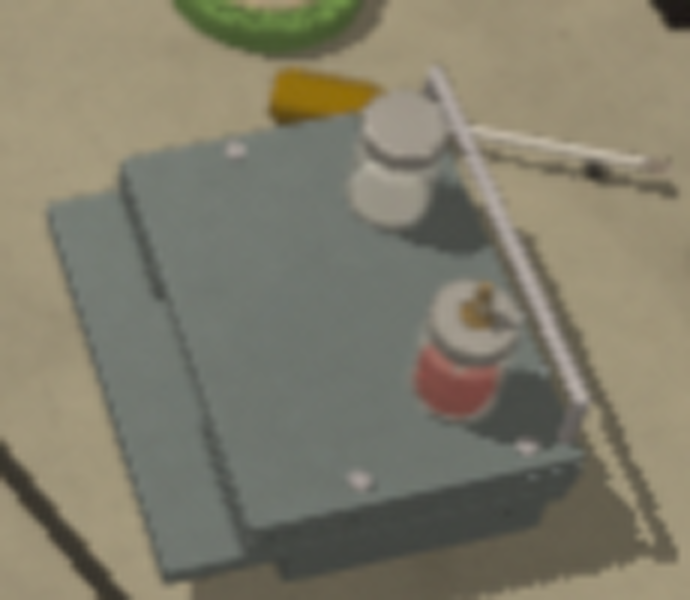

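View pics/c3.png

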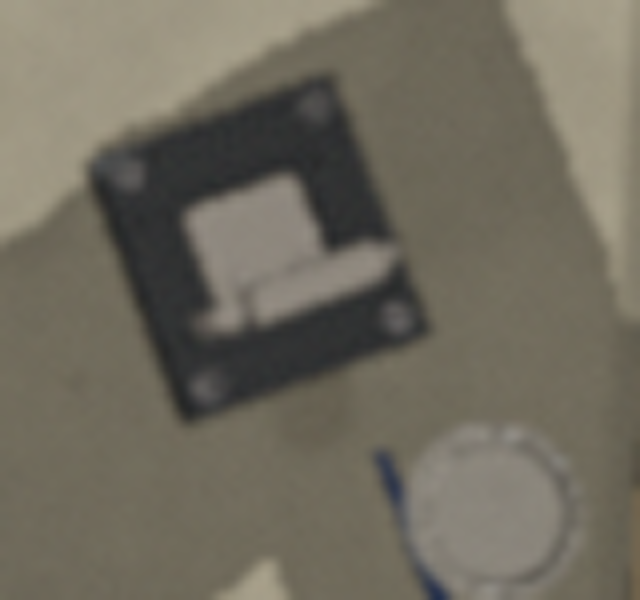

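View pics/c4.png

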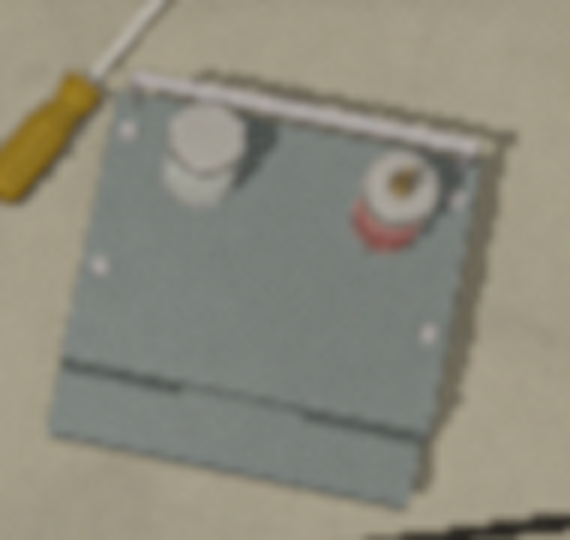

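```bash
cat > fit.py <<'E'
from h import *
def px(pts,x,y,s): return (np.array(pts,float)+.5)/s-.5+[x,y]
def fit(obs,init,z0=0):
    # obs: list of (cam, local pts Nx3, px Nx2)
    def res(q):
        c,s=np.cos(q[2]),np.sin(q[2]); out=[]
        for n,L,uv in obs:
            L=np.array(L,float)/1000; W=np.c_[q[0]+c*L[:,0]-s*L[:,1],q[1]+s*L[:,0]+c*L[:,1],L[:,2]+z0]
            out.append(proj(n,W)-uv)
        return np.concatenate(out)
    r=least_squares(lambda q:res(q).ravel(),init,loss="soft_l1"); return r.x,res(r.x)
if __name__=="__main__":
    M=[[48,44,30],[48,-44,30],[-48,-44,30],[-48,44,30]]
    S=[ [370,80],[595,290],[347,548],[122,308]]; T=[[92,172],[333,78],[428,328],[187,415]]
    for o in ([("scene",M,px(S,205,250,8)),("top",M,px(T,285,195,8))],[("scene",M,px(S,205,250,8))],[("top",M,px(T,285,195,8))]):
        q,r=fit(o,[.4,-.15,.35]); print("mould",q.round(4),np.degrees(q[2]).round(1),r.round(1).tolist())
    H=[[3,22,80],[3,-22,80],[-9,22,80],[-9,-22,80],[34,20,6],[34,-20,6]]
    S=[[258,165],[372,265],[213,190],[340,300],[357,205],[462,302]]
    T=[[245,292],[385,240],[258,325],[398,265],[185,210],[297,174]]
    for o in ([("scene",H,px(S,205,250,8)),("top",H,px(T,285,195,8))],[("scene",H,px(S,205,250,8))],[("top",H,px(T,285,195,8))]):
        q,r=fit(o,[.4,-.15,.35],.02); print("holder",q.round(4),np.degrees(q[2]).round(1),r.round(1).tolist())
    # shelf: top board front corners, back (rail) corners, sill front corners
    B=[[-65,85,62],[-65,-85,62],[-95,85,40],[-95,-85,40],[65,85,93],[65,-85,93]]
    S=[[122,163],[245,528],[48,208],[165,577],[433,70],[582,400]]
    T=[[62,360],[422,437],[50,435],[408,507],[135,78],[488,148]]
    for o in ([("scene",B,px(S,280,165,6)),("top",B,px(T,250,90,6))],[("scene",B,px(S,280,165,6))],[("top",B,px(T,250,90,6))]):
        q,r=fit(o,[.65,-.1,-.2]); print("shelf",q.round(4),np.degrees(q[2]).round(1),r.round(1).tolist())
        c,s=np.cos(q[2]),np.sin(q[2]); print(" mouth",q[0]-.065*c,q[1]-.065*s)
E
python3 fit.py
```

```text
mould [ 0.4667 -0.2793  0.3632] 20.8 [[-0.1, -0.6], [0.5, -0.7], [-0.5, -1.5], [-1.0, -0.0], [0.4, -1.6], [0.4, -1.0], [1.7, 0.9], [1.5, 1.5]]
mould [ 0.4666 -0.2809  0.3624] 20.8 [[0.2, 0.1], [0.8, 0.0], [-0.2, -0.8], [-0.8, 0.6]]
mould [ 0.4668 -0.2766  0.3503] 20.1 [[-0.4, -2.0], [-0.3, -1.0], [0.6, 1.1], [0.2, 1.3]]
holder [ 0.4535 -0.2833  0.3624] 20.8 [[-0.6, -1.0], [0.4, 1.0], [0.7, -0.2], [0.1, 0.7], [-0.1, -0.4], [-0.2, -0.4], [0.6, -0.4], [-0.7, -0.0], [0.7, -0.1], [-0.6, 1.3], [0.3, 0.4], [-0.1, -0.2]]
holder [ 0.4533 -0.2834  0.3617] 20.7 [[-0.7, -0.9], [0.4, 1.0], [0.6, -0.1], [-0.0, 0.8], [-0.1, -0.4], [-0.3, -0.3]]
holder [ 0.4538 -0.2832  0.3643] 20.9 [[0.6, -0.5], [-0.8, -0.1], [0.7, -0.2], [-0.6, 1.2], [0.2, 0.3], [-0.1, -0.3]]
shelf [ 0.7137 -0.216  -0.2   ] -11.5 [[-1.2, -1.0], [0.0, 0.6], [-1.4, -0.9], [-0.8, -0.1], [0.5, -3.4], [3.3, 2.6], [-0.2, 0.1], [1.8, 0.1], [-0.5, 0.1], [0.8, 0.8], [-2.1, -2.2], [1.7, -1.1]]
 mouth 0.6499689233192667 -0.20311416913217262
shelf [ 0.714  -0.2163 -0.196 ] -11.2 [[-1.2, -0.8], [0.4, 0.8], [-1.3, -0.7], [-0.4, 0.0], [0.5, -3.5], [3.6, 2.6]]
 mouth 0.6502265927579356 -0.20366887265893455
shelf [ 0.7131 -0.2155 -0.2062] -11.8 [[-0.5, 0.1], [1.5, 0.5], [-0.9, 0.1], [0.3, 1.2], [-2.1, -2.2], [1.6, -0.7]]
 mouth 0.6495133465954647 -0.20222730723068036
```

```bash
cat > go.py <<'E'
from h import *
from scipy.spatial.transform import Rotation as Ro
def plan(target,yaw,R=None,p=None):
    """tool-axis slide to target (world) and spin (deg) so that tool y // +-(cos yaw, sin yaw)"""
    o=ctrl.get_obs(); R=Ro.from_euler("xyz",o["eef_rot"]).as_matrix(); p=o["ee_pos"]
    a=np.degrees(np.arctan2(R[1,1],R[0,1])); d=(np.degrees(yaw)-a+90)%180-90
    print("t",o["time_s"].round(2),"toolx",R[:,0].round(4),"y",R[:,1].round(4),"slide",(R.T@(np.array(target)-p)).round(4),"spin(x down => -)",round(-d,2),"F",o["force"].round(1),"w",round(o["grip_width"],4), "q6",o["qpos"][5].round(2))
E
python3 - <<'E'
from go import *
from fit import *
B=[[-65,85,62],[-65,-85,62],[-95,85,40],[-95,-85,40]]
S=[[122,163],[245,528],[48,208],[165,577]]; T=[[62,360],[422,437],[50,435],[408,507]]
for o in ([("scene",B,px(S,280,165,6)),("top",B,px(T,250,90,6))],[("scene",B,px(S,280,165,6))],[("top",B,px(T,250,90,6))]):
    q,r=fit(o,[.65,-.1,-.2]); c,s=np.cos(q[2]),np.sin(q[2]); print("mouth",q[0]-.065*c,q[1]-.065*s,np.degrees(q[2]),r.round(1).tolist())
x,y,a=.4535,-.2833,.3624
g=np.array([x-.003*np.cos(a),y-.003*np.sin(a)]); print(g)
plan([*g,.2],a)
E
```

```text
mouth 0.6512166122427308 -0.20361715586085746 -11.686959456486413 [[-0.5, -1.0], [0.5, 0.6], [-0.7, -1.0], [-0.3, -0.2], [0.0, -0.5], [2.0, -0.2], [-0.4, -0.4], [0.9, 0.5]]
mouth 0.6513502985099752 -0.20476792865185653 -12.028487517273819 [[-0.1, -0.7], [0.6, 1.1], [-0.2, -0.7], [-0.3, 0.2]]
mouth 0.6508182184853984 -0.2020255445637006 -11.326737027172461 [[-0.6, -0.1], [1.4, -0.2], [-0.9, -0.1], [0.4, 0.5]]
[ 0.45069485 -0.28436356]Traceback (most recent call last):
  File "<stdin>", line 9, in <module>
  File "go.py", line 7, in plan
    print("t",o["time_s"].round(2),"toolx",R[:,0].round(4),"y",R[:,1].round(4),"slide",(R.T@(np.array(target)-p)).round(4),"spin(x down => -)",round(-d,2),"F",o["force"].round(1),"w",round(o["grip_width"],4), "q6",o["qpos"][5].round(2))
              ^^^^^^^^^^^^^^^^^
AttributeError: 'float' object has no attribute 'round'
```

```bash
sed -i 's/o\["time_s"\].round(2)/round(o["time_s"],2)/' go.py; python3 - <<'E'
from go import *
plan([.4507,-.2844,.2],.3624)
E
```

```text
t 0.1 toolx [-4.e-04  9.e-04 -1.e+00] y [ 0.4194 -0.9078 -0.001 ] slide [ 0.0131 -0.1025 -0.2898] spin(x down => -) -85.97 F [ 0.6  0.  -0.3] w 0.0941 q6 -0.07
```

```bash
python3 -m creep '{"hand":[-1,-1,-1,-1,-1,-1,-1,-1,-1,-1,-1,-1],"slide":[[0.001,-0.009,-0.024],[0.002,-0.017,-0.048],[0.003,-0.026,-0.072],[0.004,-0.034,-0.097],[0.005,-0.043,-0.121],[0.006,-0.051,-0.145],[0.008,-0.06,-0.169],[0.009,-0.068,-0.193],[0.01,-0.077,-0.217],[0.011,-0.085,-0.242],[0.012,-0.094,-0.266],[0.013,-0.1025,-0.29]],"spin":[-7.1,-14.3,-21.5,-28.6,-35.8,-43,-50.1,-57.3,-64.5,-71.6,-78.8,-85.9]}' 30
python3 - <<'E'
from go import *
plan([.4507,-.2844,.076],.3624)
E
```

```text
time_s: 1.1
ee_pos: [0.4516, -0.2834, 0.2001]
eef_rot: [-2.557, 1.57, 2.522]
force: [-0.5, -0.6, -0.4]
grip_width: 0.0941
t 1.1 toolx [-5.e-04  4.e-04 -1.e+00] y [ 9.333e-01  3.590e-01 -3.000e-04] slide [ 0.1241 -0.0012  0.0006] spin(x down => -) 0.28 F [-0.5 -0.6 -0.4] w 0.0941 q6 -1.0
```

```bash
python3 -m creep '{"hand":[-1,-1,-1,-1,-1,-1,-1,-1],"slide":[[0.02,-0.001,0.0],[0.045,-0.001,0.0],[0.07,-0.001,0.0],[0.09,-0.001,0.0],[0.105,-0.001,0],[0.118,-0.001,0],[0.124,-0.001,0],[0.124,-0.001,0]],"spin":[0.3,0.3,0.3,0.3,0.3,0.3,0.3,0.3]}'
python3 - <<'E'
from go import *
plan([.4507,-.2844,.076],.3624)
cv2.imwrite("pics/s1.png",ctrl.camera("scene")[:,:,::-1]);crop("pics/s1.png","pics/s1c.png",190,220,120,100,6)
E
```

```text
time_s: 1.77
ee_pos: [0.4494, -0.2845, 0.0751]
eef_rot: [-2.555, 1.568, 2.513]
force: [0.2, -0.5, 0.6]
grip_width: 0.0939
t 1.77 toolx [-0.0021  0.0015 -1.    ] y [ 0.9374  0.3483 -0.0014] slide [-0.0009  0.0012  0.0003] spin(x down => -) -0.38 F [ 0.2 -0.5  0.6] w 0.0939 q6 -0.99
```

View pics/s1c.png

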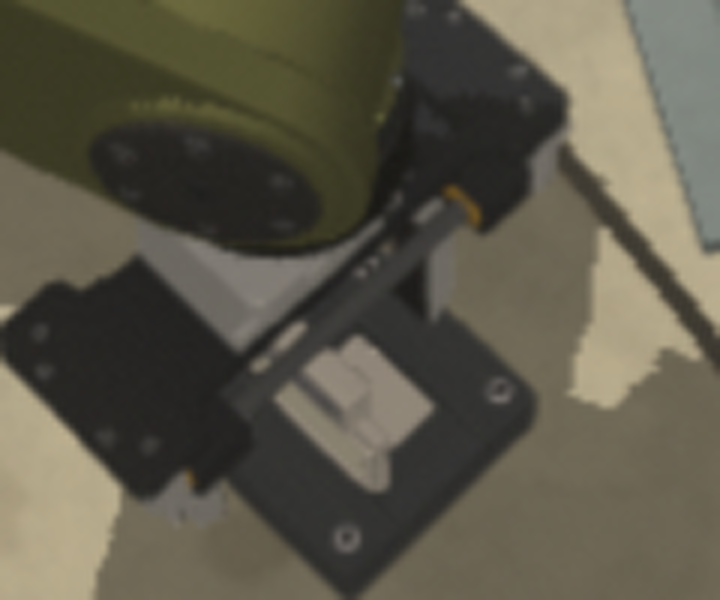

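The picture shows the rib, at about (330,385) in the crop, centred between the open fingers. I'll close with firm force.

```bash
python3 -m creep '{"hand":[1,1,1,1,1,1,1,1,1,1,1,1],"slide":[[0,0,0],[0,0,0],[0,0,0],[0,0,0],[0,0,0],[0,0,0],[0,0,0],[0,0,0],[0,0,0],[0,0,0],[0,0,0],[0,0,0]],"spin":[0,0,0,0,0,0,0,0,0,0,0,0]}' 58
python3 - <<'E'
from go import *
plan([.4507,-.2844,.076],.3624)
E
```

```text
time_s: 2.82
ee_pos: [0.45, -0.2849, 0.0764]
eef_rot: [-2.69, 1.571, 2.378]
force: [0.1, -0.9, 0.4]
grip_width: 0.0174
t 2.82 toolx [-1.e-04  1.e-04 -1.e+00] y [ 0.9374  0.3483 -0.    ] slide [ 0.0004  0.0008 -0.0003] spin(x down => -) -0.38 F [ 0.1 -0.9  0.4] w 0.0174 q6 -0.99
```

Still closing at 17 mm, so I'll give it more time.

```bash
python3 -m creep '{"hand":[1,1,1,1,1,1],"slide":[[0,0,0],[0,0,0],[0,0,0],[0,0,0],[0,0,0],[0,0,0]],"spin":[0,0,0,0,0,0]}'
python3 - <<'E'
from go import *
plan([.4507,-.2844,.076],.3624)
E
```

```text
time_s: 3.32
ee_pos: [0.4507, -0.2847, 0.0764]
eef_rot: [1.395, 1.569, 0.18]
force: [5.2, 1.1, -2.6]
grip_width: 0.0115
t 3.32 toolx [ 1.4e-03  3.0e-04 -1.0e+00] y [0.9374 0.3482 0.0014] slide [ 0.0004  0.0001 -0.0003] spin(x down => -) -0.39 F [ 5.2  1.1 -2.6] w 0.0115 q6 -0.99
```

```bash
python3 -m creep '{"hand":[1,1,1,1,1,1,1,1,1,1],"slide":[[-0.003,0,0],[-0.006,0,0],[-0.01,0,0],[-0.016,0,0],[-0.025,0,0],[-0.035,0,0],[-0.045,0,0],[-0.055,0,0],[-0.06,0,0],[-0.06,0,0]],"spin":[0,0,0,0,0,0,0,0,0,0]}'
python3 - <<'E'
from go import *
plan([.4507,-.2844,.136],.3624)
for n in("scene","top"):cv2.imwrite(f"pics/{n}2.png",ctrl.camera(n)[:,:,::-1])
crop("pics/scene2.png","pics/s2c.png",190,190,130,120,5)
crop("pics/top2.png","pics/t2c.png",280,180,100,80,7)
E
```

```text
time_s: 4.15
ee_pos: [0.4504, -0.2853, 0.138]
eef_rot: [0.564, 1.569, -0.652]
force: [0.4, -0.3, 0.0]
grip_width: 0.0117
t 4.15 toolx [ 0.0018 -0.0014 -1.    ] y [0.9374 0.3482 0.0012] slide [ 0.002   0.0006 -0.0008] spin(x down => -) -0.39 F [ 0.4 -0.3  0. ] w 0.0117 q6 -0.99
```

View pics/s2c.png

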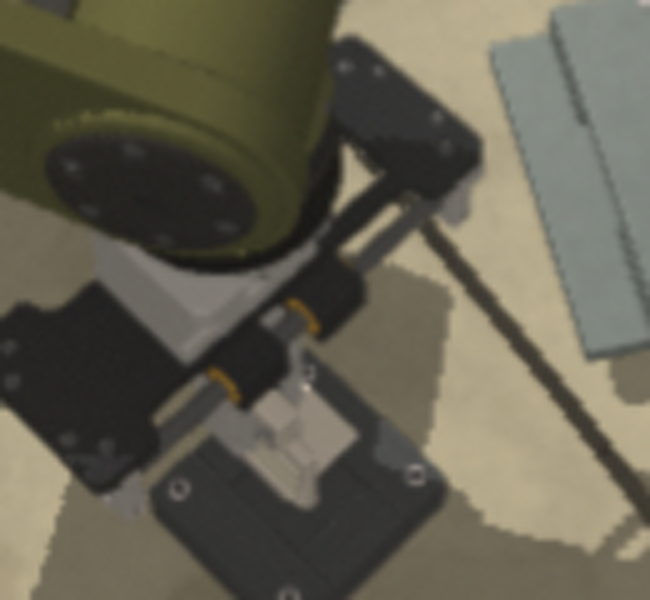

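View pics/t2c.png

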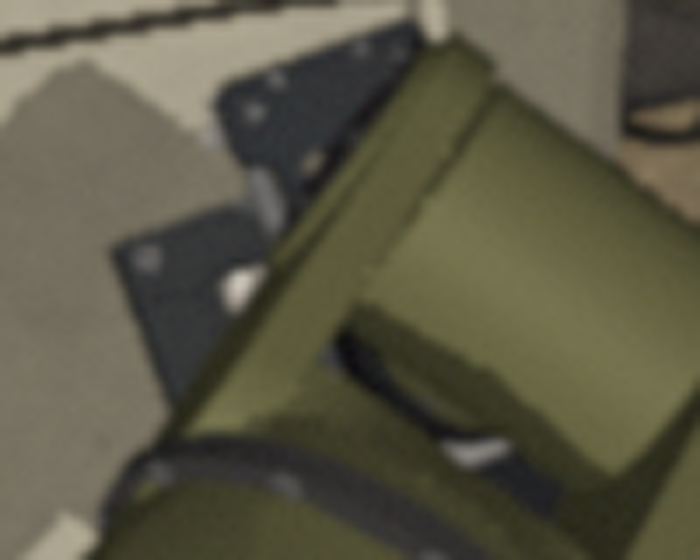

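```bash
python3 - <<'E'
from go import *
plan([.5748,-.1878,.136],np.radians(-11.6))
E
```

```text
t 4.25 toolx [ 0. -0. -1.] y [0.9374 0.3482 0.    ] slide [ 0.0004  0.1509 -0.0476] spin(x down => -) 31.97 F [ 0.1 -0.  -0.7] w 0.0119 q6 -0.99
```

```bash
python3 -m creep '{"hand":[1,1,1,1,1,1,1,1,1,1,1,1],"slide":[[0,0.008,-0.002],[0,0.022,-0.007],[0,0.04,-0.013],[0,0.058,-0.018],[0,0.076,-0.024],[0,0.094,-0.03],[0,0.112,-0.035],[0,0.13,-0.041],[0,0.143,-0.045],[0,0.149,-0.047],[0,0.151,-0.0476],[0,0.151,-0.0476]],"spin":[1,4,8,12,16,20,24,28,31,32,32,32]}'
python3 - <<'E'
from go import *
plan([.5748,-.1878,.136],np.radians(-11.6))
for n in("scene","top"):cv2.imwrite(f"pics/{n}3.png",ctrl.camera(n)[:,:,::-1])
crop("pics/scene3.png","pics/s3c.png",230,150,130,120,5)
crop("pics/top3.png","pics/t3c.png",250,100,100,90,6)
E
```

```text
time_s: 5.25
ee_pos: [0.5749, -0.1874, 0.1357]
eef_rot: [-1.717, 1.57, 2.794]
force: [-0.6, -0.0, -0.4]
grip_width: 0.0115
t 5.25 toolx [-1.1e-03  4.0e-04 -1.0e+00] y [ 0.9798 -0.2001 -0.0011] slide [-0.0003 -0.      0.0004] spin(x down => -) 0.06 F [-0.6 -0.  -0.4] w 0.0115 q6 -0.17
```

View pics/s3c.png

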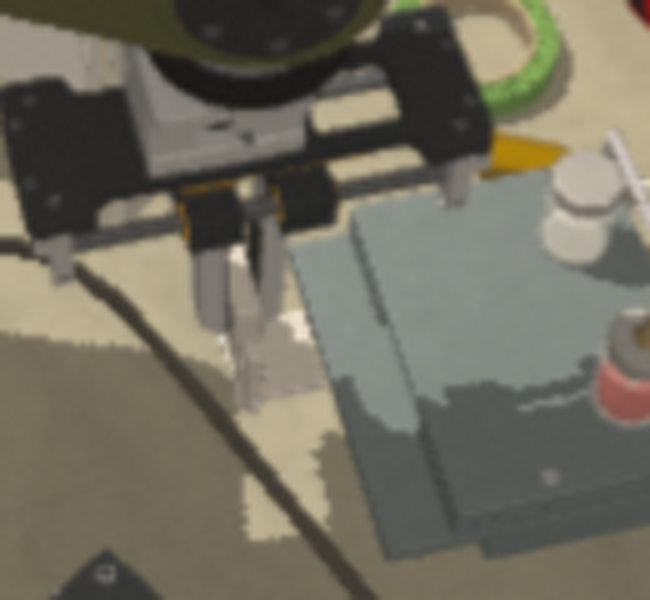

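View pics/t3c.png

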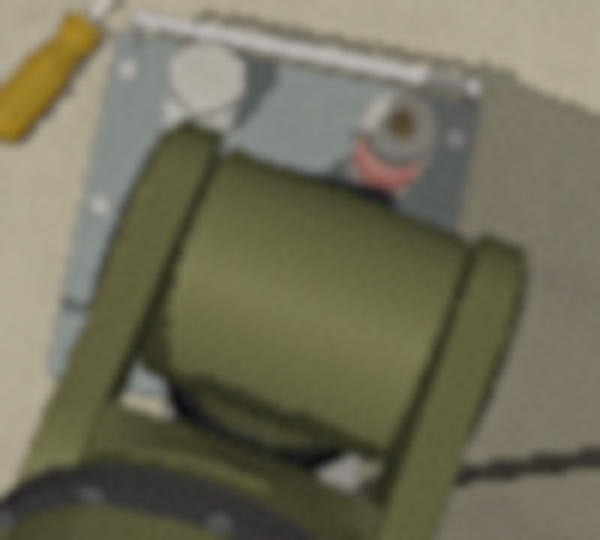

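```bash
python3 - <<'E'
from h import *
a=np.radians(-11.6);c,s=np.cos(a),np.sin(a); o=ctrl.get_obs()["ee_pos"]
L=np.array([[34,20,6],[34,-20,6],[-6,-20,0],[-6,-32,14],[34,-20,0]])/1000
z0=.0797
X=o[0]+.003*c;Y=o[1]+.003*s
W=np.c_[X+c*L[:,0]-s*L[:,1],Y+s*L[:,0]+c*L[:,1],z0+L[:,2]]
print(((proj("scene",W)-[230,150]+.5)*5-.5).round(0))
crop("pics/scene3.png","pics/s3d.png",265,190,45,50,12)
print(((proj("scene",W)-[265,190]+.5)*12-.5).round(0))
E
```

```text
[[304. 308.]
 [328. 383.]
 [239. 408.]
 [246. 415.]
 [327. 390.]]
[[309. 259.]
 [367. 440.]
 [154. 500.]
 [172. 518.]
 [365. 456.]]
```

View pics/s3d.png

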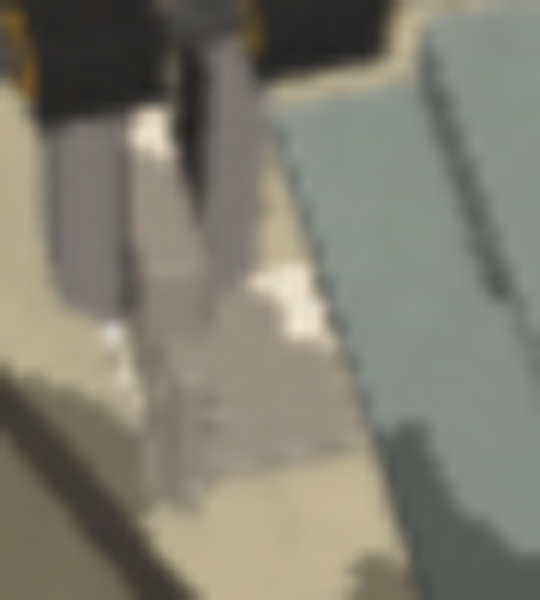

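```bash
python3 -m creep '{"hand":[1,1,1,1,1,1,1,1,1,1,1],"slide":[[0,0.005,0],[0,0.014,0],[0,0.022,0],[0,0.025,0],[0.006,0.025,0],[0.015,0.025,0],[0.023,0.025,0],[0.03,0.025,0],[0.034,0.025,0],[0.035,0.025,0],[0.035,0.025,0]],"spin":[0,0,0,0,0,0,0,0,0,0,0]}'
python3 -m creep '{"hand":[1,1,1,1,1,1],"slide":[[0.001,0,0],[0.002,0,0],[0.003,0,0],[0.004,0,0],[0.004,0,0],[0.004,0,0]],"spin":[0,0,0,0,0,0]}'
python3 - <<'E'
from go import *
plan([.6512,-.2035,.0965],np.radians(-11.6))
E
```

```text
time_s: 6.27
ee_pos: [0.5993, -0.1927, 0.1011]
eef_rot: [-1.774, 1.57, 2.736]
force: [-0.7, -0.2, -1.2]
grip_width: 0.0115
time_s: 6.77
ee_pos: [0.5994, -0.1928, 0.0974]
eef_rot: [-1.747, 1.571, 2.762]
force: [0.4, -0.3, -1.5]
grip_width: 0.0116
t 6.77 toolx [-0.  0. -1.] y [ 0.9795 -0.2014 -0.    ] slide [0.0009 0.0529 0.0001] spin(x down => -) -0.02 F [ 0.4 -0.3 -1.5] w 0.0116 q6 -0.17
```

```bash
python3 -m creep '{"hand":[1,1,1,1],"slide":[[0.0005,0,0],[0.001,0,0],[0.001,0,0],[0.001,0,0]],"spin":[0,0,0,0]}'
python3 -m creep '{"hand":[1,1,1,1],"slide":[[0.0003,0,0],[0.0007,0,0],[0.0007,0,0],[0.0007,0,0]],"spin":[0,0,0,0]}'
python3 - <<'E'
from go import *
plan([.6512,-.2035,.0965],np.radians(-11.6))
E
```

```text
time_s: 7.1
ee_pos: [0.5994, -0.1928, 0.0964]
eef_rot: [-1.941, 1.571, 2.568]
force: [0.2, -0.5, -0.3]
grip_width: 0.0119
time_s: 7.43
ee_pos: [0.5995, -0.1928, 0.0961]
eef_rot: [1.294, 1.571, -0.48]
force: [-1.8, 0.7, 4.6]
grip_width: 0.0116
t 7.43 toolx [ 2.e-04 -1.e-04 -1.e+00] y [ 9.795e-01 -2.015e-01  3.000e-04] slide [-0.0003  0.0528  0.    ] spin(x down => -) -0.02 F [-1.8  0.7  4.6] w 0.0116 q6 -0.17
```

Sill contact felt at about 4.6 N. I'll back off a little and slide in.

```bash
python3 -m creep '{"hand":[1,1,1,1,1,1,1,1,1,1,1,1],"slide":[[-0.001,0,0],[-0.001,0.003,0],[-0.001,0.007,0],[-0.001,0.011,0],[-0.001,0.015,0],[-0.001,0.019,0],[-0.001,0.023,0],[-0.001,0.027,0],[-0.001,0.031,0],[-0.001,0.034,0],[-0.001,0.036,0],[-0.001,0.036,0]],"spin":[0,0,0,0,0,0,0,0,0,0,0,0]}'
python3 - <<'E'
from go import *
plan([.6512,-.2035,.0965],np.radians(-11.6))
for n in("scene",):cv2.imwrite(f"pics/{n}4.png",ctrl.camera(n)[:,:,::-1])
crop("pics/scene4.png","pics/s4c.png",260,160,90,90,6)
E
```

```text
time_s: 8.43
ee_pos: [0.635, -0.2001, 0.0966]
eef_rot: [-2.073, 1.571, 2.437]
force: [0.9, 0.4, -0.9]
grip_width: 0.0116
t 8.43 toolx [-0.  0. -1.] y [ 0.9795 -0.2014 -0.    ] slide [0.0001 0.0166 0.0001] spin(x down => -) -0.02 F [ 0.9  0.4 -0.9] w 0.0116 q6 -0.16
```

View pics/s4c.png

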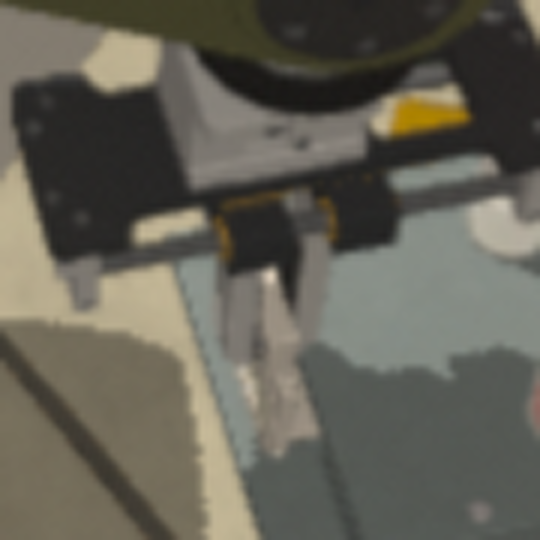

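```bash
python3 -m creep '{"hand":[1,1,1,1,1,1,1,1,1,1],"slide":[[0.0005,0.001,0],[0.0005,0.002,0],[0.0005,0.003,0],[0.0005,0.004,0],[0.0005,0.005,0],[0.0005,0.006,0],[0.0005,0.007,0],[0.0005,0.008,0],[0.0005,0.008,0],[0.0005,0.008,0]],"spin":[0,0,0,0,0,0,0,0,0,0]}'
python3 - <<'E'
from go import *
plan([.6512,-.2035,.0965],np.radians(-11.6))
E
```

```text
time_s: 9.32
ee_pos: [0.6425, -0.2016, 0.0963]
eef_rot: [-1.693, 1.571, 2.816]
force: [-3.4, 0.5, 3.7]
grip_width: 0.0114
t 9.32 toolx [-2.e-04  1.e-04 -1.e+00] y [ 9.795e-01 -2.014e-01 -2.000e-04] slide [-0.0002  0.0089  0.0001] spin(x down => -) -0.02 F [-3.4  0.5  3.7] w 0.0114 q6 -0.16
```

```bash
python3 -m creep '{"hand":[1,1,1,1,1,1],"slide":[[0,0.001,0],[0,0.002,0],[0,0.003,0],[0,0.004,0],[0,0.004,0],[0,0.004,0]],"spin":[0,0,0,0,0,0]}'
python3 -m creep '{"hand":[1,1,1,1],"slide":[[0,0.0005,0],[0,0.001,0],[0,0.001,0],[0,0.001,0]],"spin":[0,0,0,0]}'
python3 -m creep '{"hand":[1,1,1,1],"slide":[[0,0.0005,0],[0,0.001,0],[0,0.001,0],[0,0.001,0]],"spin":[0,0,0,0]}'
python3 - <<'E'
from go import *
plan([.6512,-.2035,.0965],np.radians(-11.6)); print(ctrl.get_obs()["moment"])
E
```

```text
time_s: 9.82
ee_pos: [0.6462, -0.2024, 0.0963]
eef_rot: [-1.631, 1.57, 2.879]
force: [-5.3, 2.3, 4.6]
grip_width: 0.0117
time_s: 10.15
ee_pos: [0.6471, -0.2026, 0.0963]
eef_rot: [-1.576, 1.57, 2.934]
force: [-6.0, 1.5, 4.7]
grip_width: 0.0119
time_s: 10.48
ee_pos: [0.648, -0.2028, 0.0963]
eef_rot: [-1.588, 1.57, 2.922]
force: [-6.2, 1.6, 4.9]
grip_width: 0.0115
t 10.48 toolx [-1.3e-03  3.0e-04 -1.0e+00] y [ 0.9795 -0.2014 -0.0013] slide [-0.0002  0.0033  0.    ] spin(x down => -) -0.02 F [-6.2  1.6  4.9] w 0.0115 q6 -0.15
[ 0.23583439  1.41840304 -0.01263047]
```

```bash
python3 -m creep '{"hand":[1,1,1],"slide":[[0,0.0005,0],[0,0.0005,0],[0,0.0005,0]],"spin":[0,0,0]}'
python3 -m creep '{"hand":[1,1,1],"slide":[[0,0.0005,0],[0,0.0005,0],[0,0.0005,0]],"spin":[0,0,0]}'
python3 -m creep '{"hand":[1,1,1],"slide":[[0,0.0005,0],[0,0.0005,0],[0,0.0005,0]],"spin":[0,0,0]}'
python3 -m creep '{"hand":[1,1,1],"slide":[[0,0.0005,0],[0,0.0005,0],[0,0.0005,0]],"spin":[0,0,0]}'
python3 - <<'E'
from go import *
plan([.6512,-.2035,.0965],np.radians(-11.6)); print(ctrl.get_obs()["moment"])
for n in("scene",):cv2.imwrite(f"pics/{n}5.png",ctrl.camera(n)[:,:,::-1])
crop("pics/scene5.png","pics/s5c.png",280,180,65,65,9)
E
```

```text
time_s: 10.73
ee_pos: [0.6485, -0.2028, 0.0963]
eef_rot: [-1.63, 1.569, 2.879]
force: [-7.1, 2.0, 5.9]
grip_width: 0.0114
time_s: 10.98
ee_pos: [0.649, -0.203, 0.0963]
eef_rot: [-1.616, 1.569, 2.893]
force: [-7.0, 1.3, 4.9]
grip_width: 0.0119
time_s: 11.23
ee_pos: [0.6494, -0.2031, 0.0963]
eef_rot: [-1.607, 1.569, 2.903]
force: [-7.6, 0.9, 6.5]
grip_width: 0.0114
time_s: 11.48
ee_pos: [0.6499, -0.2032, 0.0963]
eef_rot: [-1.615, 1.569, 2.894]
force: [-8.0, 1.1, 5.6]
grip_width: 0.0113
t 11.48 toolx [-1.6e-03  4.0e-04 -1.0e+00] y [ 0.9795 -0.2015 -0.0016] slide [-0.0002  0.0014  0.    ] spin(x down => -) -0.02 F [-8.   1.1  5.6] w 0.0113 q6 -0.15
[ 0.28458347  1.61113464 -0.01107629]
```

View pics/s5c.png

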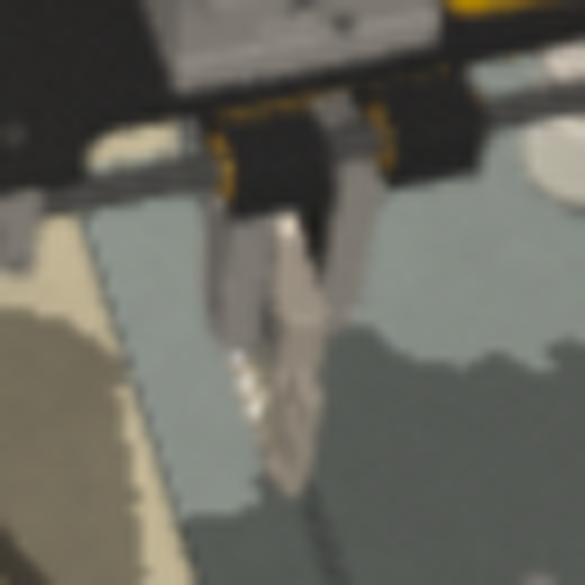

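The plate looks nearly against the shelf front (around (300,490)), but there's no hard contact yet. I'll keep pushing.

```bash
for i in 1; do :; done; python3 -m creep '{"hand":[1,1,1],"slide":[[0,0.0005,0],[0,0.0005,0],[0,0.0005,0]],"spin":[0,0,0]}'
python3 -m creep '{"hand":[1,1,1],"slide":[[0,0.0005,0],[0,0.0005,0],[0,0.0005,0]],"spin":[0,0,0]}'
python3 -m creep '{"hand":[1,1,1],"slide":[[0,0.0005,0],[0,0.0005,0],[0,0.0005,0]],"spin":[0,0,0]}'
python3 -c "
from go import *
plan([.6512,-.2035,.0965],np.radians(-11.6)); print(ctrl.get_obs()['moment'])"
```

```text
time_s: 11.78
ee_pos: [0.6501, -0.2032, 0.0963]
eef_rot: [-1.605, 1.568, 2.905]
force: [-9.3, 2.0, 6.8]
grip_width: 0.0119
time_s: 12.03
ee_pos: [0.6501, -0.2032, 0.0963]
eef_rot: [-1.613, 1.567, 2.896]
force: [-14.0, 3.5, 9.8]
grip_width: 0.0118
time_s: 12.28
ee_pos: [0.6502, -0.2032, 0.0964]
eef_rot: [-1.62, 1.566, 2.889]
force: [-19.5, 4.5, 11.9]
grip_width: 0.0116
t 12.28 toolx [-0.0047  0.0012 -1.    ] y [ 0.9795 -0.2014 -0.0049] slide [-0.0001  0.001   0.0001] spin(x down => -) -0.02 F [-19.5   4.5  11.9] w 0.0116 q6 -0.15
[0.77126807 3.64833463 0.02427061]
```

```bash
python3 - <<'E'
from go import *
for n in("scene","top"):cv2.imwrite(f"pics/{n}6.png",ctrl.camera(n)[:,:,::-1])
crop("pics/scene6.png","pics/s6c.png",295,195,40,50,12)
a=np.radians(-11.6);c,s=np.cos(a),np.sin(a);o=ctrl.get_obs()["ee_pos"]
L=np.array([[0,-20,0],[0,-32,14],[-6,-32,14],[-6,-20,0],[0,-32,60]])/1000
W=np.c_[o[0]+.003*c+c*L[:,0]-s*L[:,1],o[1]+.003*s+s*L[:,0]+c*L[:,1],.04+L[:,2]]
print(((proj("scene",W)-[295,195]+.5)*12-.5).round(0)); print(ctrl.get_obs()["force"],ctrl.get_obs()["moment"])
E
```

```text
[[211. 455.]
 [236. 472.]
 [206. 479.]
 [181. 461.]
 [260. 346.]]
[-17.91706075   3.25947432  11.22482801] [0.79146079 3.59745697 0.05871685]
```

View pics/s6c.png

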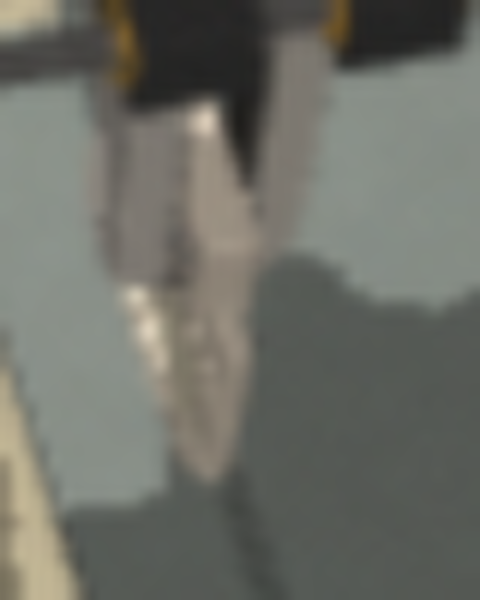

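View pics/scene6.png

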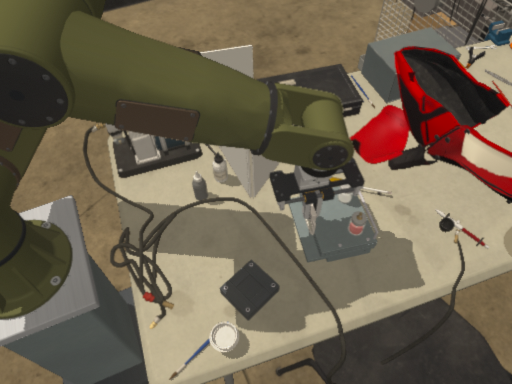

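The plate's lower corner, at about (215,480) in the crop, meets the shelf-front line. In the full view the mould is empty, and the red jar (357,222), cup (225,337) and bottle (200,187) haven't moved. The push is steady at about 18 N, so I'm handing in.

```bash
python3 -c "
from station import ctrl
print(ctrl.hand_in()); o=ctrl.get_obs(); print(o['time_s'],o['ee_pos'],o['force'],o['grip_width'])"
```

```text
the job is handed in; nothing more can be done
None
the job is handed in; nothing more can be done
```

I lifted the label holder out of the mould, slid its tongue in under the shelf lip and pushed it against the sprung stop until the plate was flush. I handed in at about 12.4 s, still gripping (58 N set) and still pushing.

**Last checks:**
- **Stop and flush contact:** the stop met the tongue at about 3.4 N. The push force then rose steadily to about 8 N over roughly 8 mm, which fits the spring. After that it jumped to about 18–20 N with almost no further motion, so the plate was hard against the shelf front.
- **Picture:** the plate's edge lies on the shelf's front line. The mould is empty, and the cup, the bottle and the right-hand jar look undisturbed. The gripper hid the left-hand jar in that last view, so I didn't check it there.
- **Disagreement:** the final holder position is about 2 mm further in than my camera estimate of the slot mouth. That is about the calibration's accuracy, and I trusted the force jump over it.
- **Not checked:** I couldn't read the state after hand-in, so I didn't see the final second of holding.

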